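# Draw the kitting tray forward on its track and lock it there

### The arm

A 6-joint arm with a two-finger parallel gripper is mounted at the origin on a cart in front of the work surface, level with it; the furniture and walls round the work are solid. World frame = base frame: x ahead of the robot, y to its left, z up, the work surface at z = 0. Lengths are in m, angles in rad, forces in N, time in s.
With the tool pointing down it reaches from about 0.3 to 0.775 m from the base axis. Payload 14.6 kg.
Tool frame: the origin (TCP) lies midway between the tips of the shut fingers; the grasp point (between the pads) lies 19 mm behind it (grasp_offset is the distance from the TCP to the grasp point, in m); z points along the fingers, y is the line along which they close (so a half turn about z gives the same grasp; the last joint's range is limited). The gripper opens to 94 mm and grips with 3 to 60 N. Pads are 16 mm wide; open, the fingers measure 119 mm over their backs; the gripper's body (75 mm by 177 mm) begins 78 mm behind the grasp point.
Start: joints at [1.262, 0.3, 1.521, -0, 1.321, -0.067], TCP at [0.132, 0.534, 0.205] pointing down, gripper open.
Joint ranges: [-3.03, 3.03], [-0.79, 2.21], [0.23, 2.52], [-1.04, 4.18], [0, 3.07], [-2.55, 2.55]. Speed limits (rad/s): [2.22, 2.22, 2.57, 3.14, 3.14, 3.14].

### API

Orientations are given as [roll, pitch, yaw] about the fixed x, y, z axes, in that order (R = Rz(yaw) Ry(pitch) Rx(roll)).
In Python, from station import * gives the robot as it stands. The module is installed in compiled form; this text tells all that it offers.
- The arm moves only by the tool send_rows, never from a script. Its argument "rows" is a list of rows, each an object of numbers: "dx", "dy", "dz": the shift along the tool's x, y, z in mm; "roll": the turn about the tool's z in degrees; "jaw": the closure, from -1 (fully open) to 1 (shut). In form: [{"dx": .., "dy": .., "dz": .., "roll": .., "jaw": ..}, ...]. A call has 1 to 12 rows; each row shifts and turns the commanded pose from where the row before left it, along the tool's axes as they then stand; what a row does not reach is not made up. A row lasts 1/12 s, in which the tool goes at most 41.7 mm and 7.16 degrees, less where a joint would pass 70% of its speed; a pose out of reach is approached as far as the arm can. A call is refused whole if a number of a shift passes 41.7 or a number of a turn 7.16, either way. A call with a gripper value outside its range is refused whole. The fingers move at their own pace and stop on an object; "force" is the grip in N (left out, the last holds). Time passes only in rows, so rows that do not move let the fingers close. It gives the time, the measured TCP pose, the force, the opening and the grip force at its end, in the units of the state.
- get_obs(): the state, without advancing time (a new reading comes with each control period).
- camera(name): name is "scene" or "top" or "wrist"; returns a dict with "frame" (480x640x3 uint8, red, green, blue), "z_map" (480x640 float32, m along the optical axis (not along the pixel's ray), 0 where there is no reading), "camera_matrix" (3x3 intrinsics, pixels), "rvec" (rotation vector, rad) and "tvec" (3), from world to camera coordinates, as OpenCV has them. Camera axes: x right, y down, z forward; pixel columns grow to the right and rows downward; lengths in m; the calibration is good to about 2 mm. A picture is of the moment at which its call begins.
- hand_in(): hands the job in; it is judged then, once.
The state is a dict: "time_s": time; "qpos": joint angles; "joint_vel": joint speeds; "tau": joint torques, N m; "ee_pos": TCP position; "eef_rot": TCP orientation; "force": force on the tool from outside, world axes, zero at the start; "moment": the same for the moment, N m; "grip_width": finger opening in m; "grip_force": force on a finger pad.
Only numpy, scipy, OpenCV 4.12 (cv2) and the standard library are available. Lean on these libraries where they do the work, as an engineer would, in place of code of your own. Each camera call takes 0.05 s, during which the arm holds its last target. There are 200 camera calls.

### The job

Draw the red-knobbed bolt back, hook a fingertip behind the far lip of the orange tray and drag the tray along its track, right up to the front stop nearest you. Then push the bolt fully home again, behind the tray, so that it is locked in front. Keep the tray down on its track and the motor parts in it, and do not disturb the glue bottle, tape roll and tin.

Things in the scene. Friction and masses are not known exactly. Their poses are not given: they have to be found in the camera images.
- track: fixed track: steel plate 322 x 172 x 10 mm, a rail along each long side (147 mm apart inside, 34 mm above the bench); inner faces of its stops: front x = -150 mm (34 mm high), back x = +151 mm (22 mm high). Origin: plate's centre, at bench level; x along it, away from the robot, y to the left. The bolt enters from +y at x = 0; its brackets (22 mm along x, 35 mm high) stand at y = 88 and 184 mm.
- bolt (a joint): travel of the steel bolt (10 mm rod, 24 mm above the bench) along the track's y, in m: 0 = fully home (tip 25 mm inside the track, blocking the tray), 0.036 = drawn fully back to the left; the tray passes above 0.027. Its outer end is at y = 194 mm when home. Stays where it is left; friction about 1.2 N. Starts home or nearly so.
- bolt_knob (a point): on the axis of the bolt's upright round red knob, 59 mm above the bench: 14 mm across from 42 to 66 mm above the bench, an 18 mm cap above it up to 76 mm. With the bolt home it stands at x = 0, y = 115 mm in the track's frame; it moves with the bolt.
- tray: loose orange tray 130 (x) x 140 (y) x 46 mm high with a rim 3 mm proud all round; 0.3 to 0.6 kg plus 0.28 kg of parts. Origin: centre of its underside, which slides on the plate 10 mm above the bench; axes as the track's. Starts near x = +80 mm in the track's frame; against the front stop it is at -85 mm. The bolt passes behind it only when it is beyond -71 mm.
- tray_back_lip (a point): middle of the outer edge of the tray's far rim, at the rim's top (56 mm above the bench): 68 mm along x from the tray's origin. Behind it the space is free down to the back stop (22 mm above the bench).
- stator: wound motor stator, black with cream ends, 49 mm across, 43 mm high, standing loose in the left half of the tray. Origin: centre of its underside; z up.
- bell: black rotor bell, open cup 58 mm across, 31 mm high, standing loose in the right half of the tray. Origin: centre of its underside; z up.
- glue_bottle: small red glue bottle with a black tip, 34 mm across, 93 mm high, standing to the right of the track. Origin: centre of its underside. To be left alone.
- tape_roll: roll of yellow tape, 66 mm across, 19 mm high, lying to the right of the track. Origin: centre of its underside. To be left alone.
- feeler_tin: flat round blue tin, 61 mm across, 21 mm high, to the right of the track. Origin: centre of its underside. To be left alone.
There are look-alikes about, which are no part of the job. Leave any yellow look-alike of the bell alone.

How it is judged:
By the outcome, as a careful person would: the job done as asked, in the order asked, and still so for the second after the job is handed in, with the robot touching nothing.
It also fails if it takes over 64 s, if anything falls off the work surface, if the arm or the gripper's body presses on something with over 40 N, if the wrist force passes 120 N, or if a joint passes its speed limit or range.

## Working session

There is one attempt and no reset: what is moved stays moved. The work goes in short steps, Python scripts to look and compute and a tool call to move; the robot and the scene stay as the last step left them, time stands still between calls to the robot, and variables do not carry over. Pictures are saved under pics/ and viewed, at most 10 in all, crops included, and the job is handed in when it is done.

Besides the shell and the picture viewer there is one more tool, called after ">>>" by a JSON object that holds its "name" and its "arguments", one argument or row to a line. send_rows: Moves the arm, as the interface text tells. Its arguments: {"type":"object","properties":{"rows":{"type":"array"},"force":{"type":"number"}},"required":["rows"]}

```bash
mkdir -p pics; cat > h.py <<'E'
from station import *
import numpy as np, cv2
def cam(n):
    c=camera(n); R=cv2.Rodrigues(np.array(c["rvec"],float))[0]; c["R"]=R; c["t"]=np.array(c["tvec"],float).ravel(); return c
def save(c,name): cv2.imwrite("pics/"+name,c["frame"][:,:,::-1])
def ray(c,uv,z):
    d=c["R"].T@np.linalg.inv(c["camera_matrix"])@np.array([uv[0],uv[1],1.]); o=-c["R"].T@c["t"]
    return o+d*(z-o[2])/d[2]
def cloud(c):
    v,u=np.mgrid[0:480,0:640]; z=c["z_map"]; K=c["camera_matrix"]
    P=np.stack([(u-K[0,2])/K[0,0]*z,(v-K[1,2])/K[1,1]*z,z],-1)-c["t"]
    return P@c["R"]
E
python3 - <<'E'
from h import *
for n in("top","scene"):
    c=cam(n); save(c,n+"0.png"); print(n,-c["R"].T@c["t"])
print(get_obs())
E
```

```text
top [ 0.34686025 -0.12589485  1.19783768]
scene [-0.29757034 -0.76951685  0.84614335]
{'time_s': 0.1, 'qpos': array([ 1.26242595e+00,  3.00376285e-01,  1.52149761e+00, -1.42997889e-05,
        1.32067489e+00, -6.65766914e-02]), 'joint_vel': array([-0.00129918,  0.00048172, -0.00169163,  0.00145014,  0.00290822,
        0.0018142 ]), 'tau': array([ 1.64318983e-03, -5.32645476e+01, -3.53285336e+01,  7.09679537e-02,
        2.35953648e-02, -5.08026960e-05]), 'ee_pos': array([0.13162162, 0.53379191, 0.20497364]), 'eef_rot': array([-3.14063772e+00, -4.97880047e-05,  2.89980249e+00]), 'force': array([ 0.55220082,  0.00580462, -0.08766938]), 'moment': array([-0.04845528,  0.02771783,  0.00726913]), 'grip_force': 0.0, 'grip_width': 0.0942756954412501}
```

View pics/top0.png

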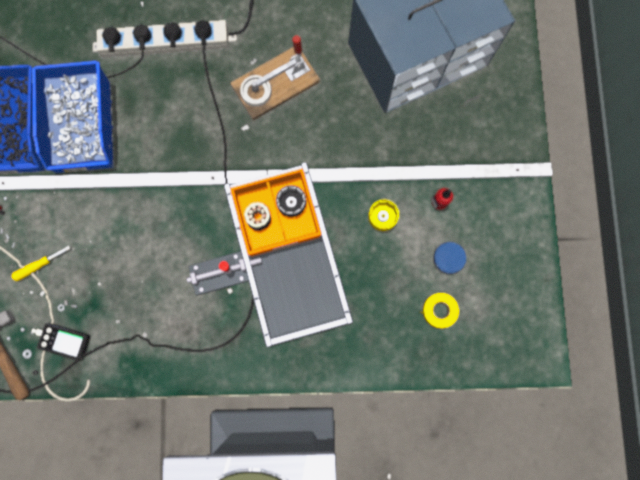

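View pics/scene0.png

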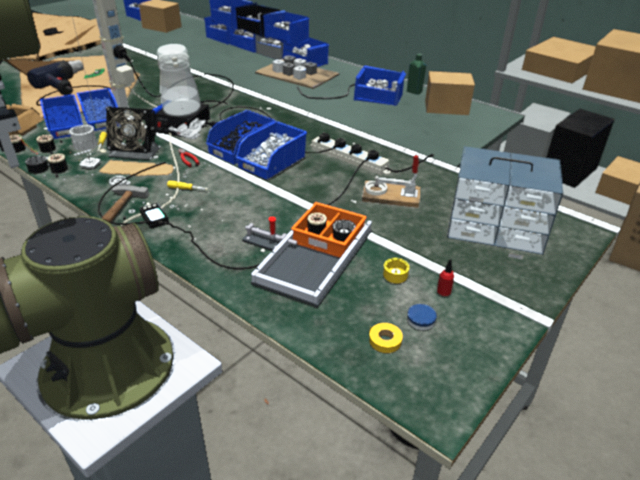

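The top view shows the track at about (290,255), front end at the bottom, with the orange tray at (277,208), the bolt knob red at (224,267), yellow look-alike bell at (384,215). Another red knob is on a toggle clamp at (297,45), not on the bolt. The one at (224,267) sits beside the track on the steel rod, so it fits.

```bash
python3 - <<'E'
from h import *
c=cam("top"); P=cloud(c); f=c["frame"]; hsv=cv2.cvtColor(f,cv2.COLOR_RGB2HSV)
H,S,V=[hsv[...,i].astype(int) for i in range(3)]
v,u=np.mgrid[0:480,0:640]
roi=(u>175)&(u<365)&(v>150)&(v<355)
# track: white parts, z~34mm, outer rect
m=(roi&(P[...,2]>.024)&(P[...,2]<.044)&(S<60)&(V>150)).astype(np.uint8)
n,l,st,_=cv2.connectedComponentsWithStats(m); print(st[1:][st[1:,4]>30])
ks=[i for i in range(1,n) if st[i,4]>60]
pts=np.array([P[a,b,:2] for a,b in zip(*np.where(np.isin(l,ks)))],np.float32)
print("track rect",cv2.minAreaRect(pts*1000), cv2.boxPoints(cv2.minAreaRect(pts*1000)))
o=roi&(H>8)&(H<20)&(S>150)&(V>120)&(P[...,2]>.048)&(P[...,2]<.064)
pts=P[o][:,:2].astype(np.float32)*1000
r=cv2.minAreaRect(pts); print("tray",r,P[o][:,2].mean()); print(cv2.boxPoints(r))
k=roi&((H<6)|(H>173))&(S>150)&(V>100)&(u<245)
q=k&(P[...,2]>.068); print("knob",k.sum(),q.sum(),P[q].mean(0),P[k][:,2].max(), ray(c,(u[k].mean(),v[k].mean()),.072),u[k].mean(),v[k].mean())
y0,y1,x0,x1=150,360,170,370
cv2.imwrite("pics/crop1.png",cv2.resize(f[y0:y1,x0:x1,::-1],None,fx=2.8,fy=2.8,interpolation=cv2.INTER_CUBIC))
for n,s in (("FL",(268,345)),("FR",(351,321)),("BR",(307,164)),("BL",(227,184))): print(n,ray(c,s,.034))
E
```

```text
[[ 225  163  127  183 2117]
 [ 286  197   10   10   76]
 [ 187  269   36   15  191]]
track rect ((512.5963134765625, -24.375717163085938), (321.7076721191406, 279.59783935546875), 14.26427173614502) [[ 322.25598    71.479614]
 [ 391.1474   -199.49811 ]
 [ 702.93665  -120.23105 ]
 [ 634.0452    150.74667 ]]
tray ((600.7921142578125, -60.49995422363281), (133.70054626464844, 143.14541625976562), 13.981245040893555) 0.05401396944021413
[[ 518.63        -7.1989117]
 [ 553.2146    -146.1036   ]
 [ 682.9542    -113.800995 ]
 [ 648.3696      25.103699 ]]
knob 74 69 [0.49684433 0.03412232 0.07492808] 0.07907479441825506 [0.49673201 0.03414434 0.072     ] 223.8108108108108 265.7432432432432
FL [ 0.3516486  -0.04247651  0.034     ]
FR [ 0.39195659 -0.19789535  0.034     ]
BR [ 0.69795648 -0.12309234  0.034     ]
BL [0.66173498 0.03335784 0.034     ]
```

View pics/crop1.png

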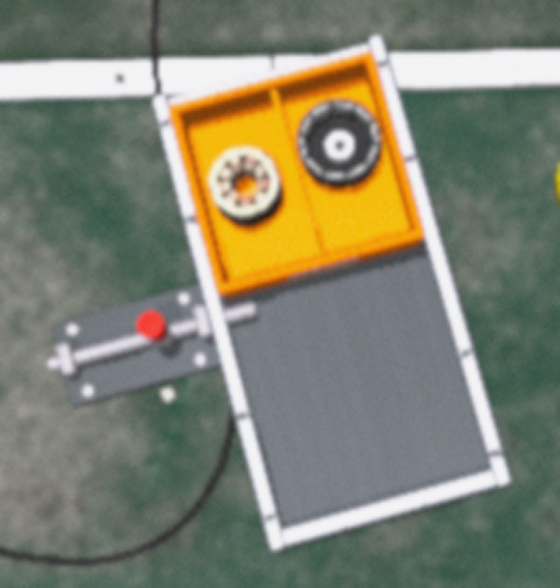

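The crop confirms the knob at crop (150,325) on the bolt rod. The tray holds the stator on the left and the black bell on the right. The measured sizes fit: track 322 mm, tray 134 x 143 mm and knob top about 76 mm, with yaw about 14°. First I'll turn the tool so that tool x = track y and tool y = track x.

>>> {"name": "send_rows", "arguments": {
  "rows": [
    {"roll":6.9,"jaw":0.1},
    {"roll":6.9,"jaw":0.1},
    {"roll":6.9,"jaw":0.1},
    {"roll":6.9,"jaw":0.1},
    {"roll":6.9,"jaw":0.1},
    {"roll":6.9,"jaw":0.1},
    {"roll":6.9,"jaw":0.1},
    {"roll":6.9,"jaw":0.1},
    {"roll":6.9,"jaw":0.1},
    {"jaw":0.1}
  ],
  "force": 12
}}

```text
invalid input at $.rows[0]: expected keys dx, dy, dz, roll, jaw
```

```bash
cat >> h.py <<'E'
from scipy.spatial.transform import Rotation as Ro
def delta(p):
    o=get_obs(); R=Ro.from_euler("xyz",o["eef_rot"]).as_matrix()
    print("yaw",np.degrees(o["eef_rot"][2]),"ee",o["ee_pos"].round(4),"F",o["force"].round(1),"tool delta mm",(R.T@(np.array(p)-o["ee_pos"])*1000).round(1),"t",o["time_s"])
E
python3 -c "
from h import *
delta([.497,.034,.15])"
```

```text
yaw 166.14885099024352 ee [0.1316 0.5338 0.2051] F [ 0.5  0.2 -0.3] tool delta mm [-474.4 -397.8   55.4] t 0.15
```

>>> {"name": "send_rows", "arguments": {
  "rows": [
    {"dx":0,"dy":0,"dz":0,"roll":6.9,"jaw":0.1},
    {"dx":0,"dy":0,"dz":0,"roll":6.9,"jaw":0.1},
    {"dx":0,"dy":0,"dz":0,"roll":6.9,"jaw":0.1},
    {"dx":0,"dy":0,"dz":0,"roll":6.9,"jaw":0.1},
    {"dx":0,"dy":0,"dz":0,"roll":6.9,"jaw":0.1},
    {"dx":0,"dy":0,"dz":0,"roll":6.9,"jaw":0.1},
    {"dx":0,"dy":0,"dz":0,"roll":6.9,"jaw":0.1},
    {"dx":0,"dy":0,"dz":0,"roll":6.9,"jaw":0.1},
    {"dx":0,"dy":0,"dz":0,"roll":6.9,"jaw":0.1},
    {"dx":0,"dy":0,"dz":0,"roll":0,"jaw":0.1}
  ],
  "force": 12
}}

```text
time_s: 0.98
ee_pos: [0.1317, 0.5339, 0.2052]
eef_rot: [-3.141, 0.0, 1.81]
force: [0.0, 0.7, 0.5]
grip_width: 0.0423
grip_force: 0.0
```

```bash
python3 -c "
from h import *
delta([.497,.034,.15])"
```

```text
yaw 103.70847425499139 ee [0.1317 0.5339 0.2052] F [0.  0.7 0.5] tool delta mm [-572.2  236.5   55.4] t 0.9833
```

>>> {"name": "send_rows", "arguments": {
  "rows": [
    {"dx":-26,"dy":10.7,"dz":0,"roll":0,"jaw":0.1},
    {"dx":-26,"dy":10.7,"dz":0,"roll":0,"jaw":0.1},
    {"dx":-26,"dy":10.7,"dz":0,"roll":0,"jaw":0.1},
    {"dx":-26,"dy":10.7,"dz":0,"roll":0,"jaw":0.1},
    {"dx":-26,"dy":10.7,"dz":0,"roll":0,"jaw":0.1},
    {"dx":-26,"dy":10.7,"dz":0,"roll":0,"jaw":0.1},
    {"dx":-26,"dy":10.7,"dz":0,"roll":0,"jaw":0.1},
    {"dx":-26,"dy":10.7,"dz":0,"roll":0,"jaw":0.1},
    {"dx":-26,"dy":10.7,"dz":0,"roll":0,"jaw":0.1},
    {"dx":-26,"dy":10.7,"dz":0,"roll":0,"jaw":0.1},
    {"dx":-26,"dy":10.7,"dz":0,"roll":0,"jaw":0.1}
  ]
}}

```text
time_s: 1.9
ee_pos: [0.3158, 0.2839, 0.2055]
eef_rot: [3.142, -0.0, 1.821]
force: [1.4, 0.6, -0.0]
grip_width: 0.042
grip_force: 0.0
```

>>> {"name": "send_rows", "arguments": {
  "rows": [
    {"dx":-26,"dy":10.7,"dz":0,"roll":0,"jaw":0.1},
    {"dx":-26,"dy":10.7,"dz":0,"roll":0,"jaw":0.1},
    {"dx":-26,"dy":10.7,"dz":0,"roll":0,"jaw":0.1},
    {"dx":-26,"dy":10.7,"dz":0,"roll":0,"jaw":0.1},
    {"dx":-26,"dy":10.7,"dz":0,"roll":0,"jaw":0.1},
    {"dx":-26,"dy":10.7,"dz":0,"roll":0,"jaw":0.1},
    {"dx":-26,"dy":10.7,"dz":0,"roll":0,"jaw":0.1},
    {"dx":-26,"dy":10.7,"dz":0,"roll":0,"jaw":0.1},
    {"dx":-26,"dy":10.7,"dz":0,"roll":0,"jaw":0.1},
    {"dx":-26,"dy":10.7,"dz":0,"roll":0,"jaw":0.1},
    {"dx":-26,"dy":10.7,"dz":0,"roll":0,"jaw":0.1},
    {"dx":0,"dy":0,"dz":0,"roll":0,"jaw":0.1}
  ]
}}

```text
time_s: 2.9
ee_pos: [0.5006, 0.0331, 0.205]
eef_rot: [-3.141, 0.0, 1.818]
force: [-0.4, 0.8, -0.2]
grip_width: 0.0424
grip_force: 0.0
```

```bash
python3 -c "
from h import *
c=cam('wrist'); save(c,'w1.png'); print(-c['R'].T@c['t'])
P=cloud(c);hsv=cv2.cvtColor(c['frame'],cv2.COLOR_RGB2HSV).astype(int)
k=((hsv[...,0]<6)|(hsv[...,0]>173))&(hsv[...,1]>150)&(hsv[...,2]>90)&(P[...,2]>.066)&(P[...,2]<.085)
print(k.sum(),P[k].mean(0),P[k].min(0),P[k].max(0))
o=(hsv[...,0]>8)&(hsv[...,0]<20)&(hsv[...,1]>150)&(P[...,2]>.048)&(P[...,2]<.064); print(o.sum())
delta([.497,.034,.15])"
```

```text
[0.4816728  0.10733779 0.38459652]
435 [0.49520631 0.0371773  0.07602966] [0.48673325 0.02792547 0.06979884] [0.50398442 0.04504985 0.07798374]
2205
yaw 104.12632887520658 ee [0.4995 0.0347 0.2049] F [-0.2  1.1  0.1] tool delta mm [-0.1 -2.5 54.9] t 2.95
```

View pics/w1.png

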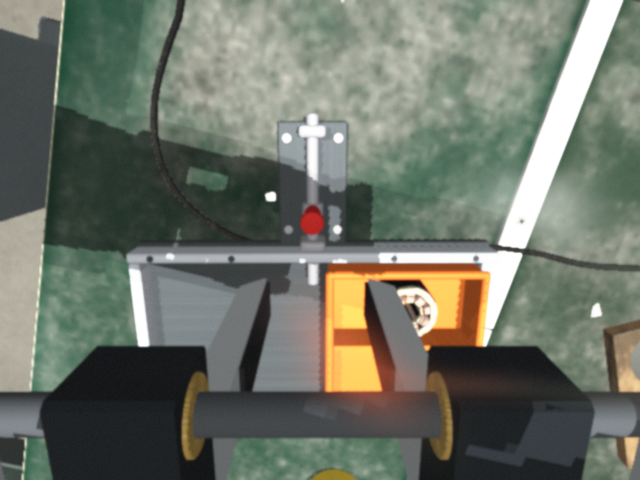

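Wrist view: the knob is at (313,220) on the vertical bolt, and the jaws lie along the track's x. I'll descend and grip it.

>>> {"name": "send_rows", "arguments": {
  "rows": [
    {"dx":2,"dy":-3,"dz":25,"roll":0,"jaw":0.1},
    {"dx":0,"dy":0,"dz":25,"roll":0,"jaw":0.1},
    {"dx":0,"dy":0,"dz":25,"roll":0,"jaw":0.1},
    {"dx":0,"dy":0,"dz":25,"roll":0,"jaw":0.1},
    {"dx":0,"dy":0,"dz":25,"roll":0,"jaw":0.1},
    {"dx":0,"dy":0,"dz":20,"roll":0,"jaw":0.1},
    {"dx":0,"dy":0,"dz":19,"roll":0,"jaw":0.1},
    {"dx":0,"dy":0,"dz":0,"roll":0,"jaw":0.1}
  ]
}}

```text
time_s: 3.62
ee_pos: [0.4932, 0.0382, 0.0385]
eef_rot: [-3.136, -0.001, 1.819]
force: [-0.8, 0.5, -1.2]
grip_width: 0.0426
grip_force: 0.0
```

>>> {"name": "send_rows", "arguments": {
  "rows": [
    {"dx":0,"dy":0,"dz":0,"roll":0,"jaw":0.5},
    {"dx":0,"dy":0,"dz":0,"roll":0,"jaw":0.8},
    {"dx":0,"dy":0,"dz":0,"roll":0,"jaw":1},
    {"dx":0,"dy":0,"dz":0,"roll":0,"jaw":1},
    {"dx":0,"dy":0,"dz":0,"roll":0,"jaw":1},
    {"dx":0,"dy":0,"dz":0,"roll":0,"jaw":1}
  ],
  "force": 12
}}

```text
time_s: 4.12
ee_pos: [0.4958, 0.0375, 0.0425]
eef_rot: [3.141, 0.0, 1.816]
force: [-3.4, 1.1, 8.1]
grip_width: 0.0172
grip_force: 12.0
```

>>> {"name": "send_rows", "arguments": {
  "rows": [
    {"dx":2,"dy":0,"dz":0,"roll":0,"jaw":1},
    {"dx":4,"dy":0,"dz":0,"roll":0,"jaw":1},
    {"dx":5,"dy":0,"dz":0,"roll":0,"jaw":1},
    {"dx":5,"dy":0,"dz":0,"roll":0,"jaw":1},
    {"dx":5,"dy":0,"dz":0,"roll":0,"jaw":1},
    {"dx":5,"dy":0,"dz":0,"roll":0,"jaw":1},
    {"dx":4,"dy":0,"dz":0,"roll":0,"jaw":1},
    {"dx":2,"dy":0,"dz":0,"roll":0,"jaw":1},
    {"dx":0,"dy":0,"dz":0,"roll":0,"jaw":1},
    {"dx":0,"dy":0,"dz":0,"roll":0,"jaw":1}
  ]
}}

```text
time_s: 4.95
ee_pos: [0.4879, 0.0686, 0.0424]
eef_rot: [3.141, 0.0, 1.816]
force: [-4.8, 0.9, 8.9]
grip_width: 0.0175
grip_force: 12.0
```

```bash
cat >> h.py <<'E'
def look():
    c=cam("top"); P=cloud(c); hsv=cv2.cvtColor(c["frame"],cv2.COLOR_RGB2HSV).astype(int); H,S,V=[hsv[...,i] for i in range(3)]
    C=np.array([.5262,-.0818]); a=np.radians(14.1); ex=np.array([np.cos(a),np.sin(a)]); ey=np.array([-ex[1],ex[0]])
    T=lambda m:np.stack([(P[m][:,:2]-C)@ex,(P[m][:,:2]-C)@ey,P[m][:,2]],1)*1000
    A=np.ones_like(H,bool); Q=T(A).reshape(480,640,3)
    near=(abs(Q[...,0])<170)&(abs(Q[...,1])<200)
    k=near&((H<6)|(H>173))&(S>150)&(V>90)&(Q[...,2]>66)&(Q[...,1]>80)
    if k.sum(): print("knob",k.sum(),Q[k].mean(0))
    o=near&(H>8)&(H<20)&(S>150)&(V>100)&(Q[...,2]>46)&(Q[...,2]<66)
    print("tray",o.sum(),np.percentile(Q[o],[.5,99.5],axis=0).round(1),"rim z",Q[o][:,2].mean())
    return c,Q
E
python3 -c "
from h import *
c,Q=look(); save(c,'t2.png'); f=c['frame'][150:360,170:370,::-1]
cv2.imwrite('pics/crop2.png',cv2.resize(f,None,fx=2.8,fy=2.8))
delta([.4958,.0375,.0425])"
```

```text
tray 645 [[ 11.  -68.9  46.3]
 [144.   73.3  60.4]] rim z 53.5830635493649
yaw 104.06583882796005 ee [0.4879 0.0686 0.0424] F [-4.5  0.5  8.4] tool delta mm [-32.1   0.1  -0.1] t 5.0
```

View pics/crop2.png

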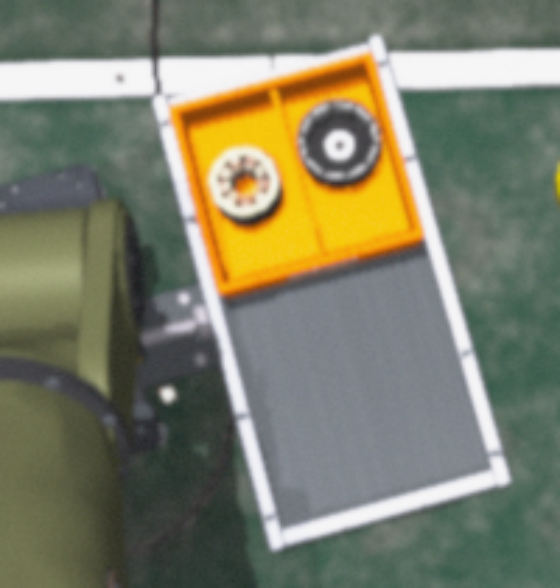

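The bolt tip no longer shows inside the track, so the bolt is drawn back. I'll release it, lift, and move to above the far lip.

>>> {"name": "send_rows", "arguments": {
  "rows": [
    {"dx":0,"dy":0,"dz":0,"roll":0,"jaw":0.5},
    {"dx":0,"dy":0,"dz":0,"roll":0,"jaw":0.1},
    {"dx":0,"dy":0,"dz":0,"roll":0,"jaw":0.1},
    {"dx":0,"dy":0,"dz":0,"roll":0,"jaw":0.1},
    {"dx":0,"dy":0,"dz":-15,"roll":0,"jaw":0.1},
    {"dx":0,"dy":0,"dz":-25,"roll":0,"jaw":0.1},
    {"dx":0,"dy":0,"dz":-30,"roll":0,"jaw":0.1},
    {"dx":0,"dy":0,"dz":-30,"roll":0,"jaw":0.5},
    {"dx":0,"dy":0,"dz":0,"roll":0,"jaw":1}
  ]
}}

```text
time_s: 5.75
ee_pos: [0.4899, 0.0686, 0.1468]
eef_rot: [3.134, 0.001, 1.816]
force: [0.8, 0.5, 0.5]
grip_width: 0.0326
grip_force: 0.0
```

>>> {"name": "send_rows", "arguments": {
  "rows": [
    {"dx":-19,"dy":21,"dz":0,"roll":0,"jaw":1},
    {"dx":-19,"dy":21,"dz":0,"roll":0,"jaw":1},
    {"dx":-19,"dy":21,"dz":0,"roll":0,"jaw":1},
    {"dx":-19,"dy":21,"dz":0,"roll":0,"jaw":1},
    {"dx":-19,"dy":21,"dz":0,"roll":0,"jaw":1},
    {"dx":-19,"dy":21,"dz":0,"roll":0,"jaw":1},
    {"dx":-19,"dy":21,"dz":0,"roll":0,"jaw":1},
    {"dx":-20,"dy":19,"dz":0,"roll":0,"jaw":1},
    {"dx":0,"dy":0,"dz":0,"roll":0,"jaw":1},
    {"dx":0,"dy":0,"dz":0,"roll":0,"jaw":1}
  ]
}}

```text
time_s: 6.58
ee_pos: [0.686, -0.0403, 0.1399]
eef_rot: [-3.14, -0.001, 1.815]
force: [-1.3, 0.2, -0.8]
grip_width: 0.0008
grip_force: 0.0
```

```bash
python3 -c "
from h import *
delta([.6857,-.0396,.036])
c=cam('wrist'); save(c,'w2.png'); c,Q=look(); print(get_obs()['grip_width'])"
```

```text
yaw 103.98842468846584 ee [ 0.686  -0.0403  0.1399] F [-1.3  0.2 -0.8] tool delta mm [6.000e-01 1.000e-01 1.039e+02] t 6.5833
tray 294 [[ 11.3 -69.   46.1]
 [143.4  17.4  60.5]] rim z 52.738874968254144
0.000551917236517866
```

View pics/w2.png

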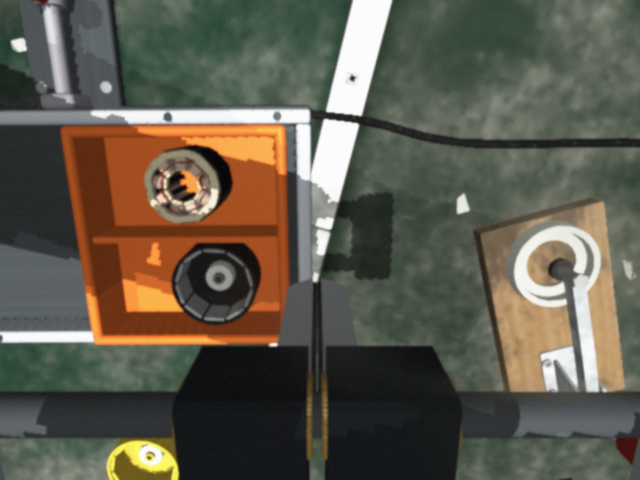

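Wrist view: the shut fingertips are at (318,285), past the tray's far rim (right edge about x=287 px). The space below is free, so I'll descend.

>>> {"name": "send_rows", "arguments": {
  "rows": [
    {"dx":0,"dy":0,"dz":15,"roll":0,"jaw":1},
    {"dx":0,"dy":0,"dz":15,"roll":0,"jaw":1},
    {"dx":0,"dy":0,"dz":15,"roll":0,"jaw":1},
    {"dx":0,"dy":0,"dz":15,"roll":0,"jaw":1},
    {"dx":0,"dy":0,"dz":12,"roll":0,"jaw":1},
    {"dx":0,"dy":0,"dz":12,"roll":0,"jaw":1},
    {"dx":0,"dy":0,"dz":10,"roll":0,"jaw":1},
    {"dx":0,"dy":0,"dz":10,"roll":0,"jaw":1},
    {"dx":0,"dy":0,"dz":0,"roll":0,"jaw":1},
    {"dx":0,"dy":0,"dz":0,"roll":0,"jaw":1}
  ]
}}

```text
time_s: 7.52
ee_pos: [0.6858, -0.0396, 0.0372]
eef_rot: [-3.141, -0.0, 1.816]
force: [-0.2, 0.6, 0.4]
grip_width: 0.0006
grip_force: 0.0
```

>>> {"name": "send_rows", "arguments": {
  "rows": [
    {"dx":0,"dy":-2,"dz":0,"roll":0,"jaw":1},
    {"dx":0,"dy":-2,"dz":0,"roll":0,"jaw":1},
    {"dx":0,"dy":-2,"dz":0,"roll":0,"jaw":1},
    {"dx":0,"dy":-2,"dz":0,"roll":0,"jaw":1},
    {"dx":0,"dy":-2,"dz":0,"roll":0,"jaw":1},
    {"dx":0,"dy":-2,"dz":0,"roll":0,"jaw":1},
    {"dx":0,"dy":-2,"dz":0,"roll":0,"jaw":1},
    {"dx":0,"dy":-2,"dz":0,"roll":0,"jaw":1},
    {"dx":0,"dy":-2,"dz":0,"roll":0,"jaw":1},
    {"dx":0,"dy":-2,"dz":0,"roll":0,"jaw":1}
  ]
}}

```text
time_s: 8.35
ee_pos: [0.667, -0.0445, 0.0381]
eef_rot: [3.139, 0.001, 1.816]
force: [4.8, 1.6, 0.0]
grip_width: 0.0004
grip_force: 2.7
```

```bash
python3 -c "
from h import *
delta([.6857,-.0396,.036]); look()"
```

```text
yaw 104.04737094653554 ee [ 0.667  -0.0445  0.0381] F [4.8 1.6 0. ] tool delta mm [ 0.2 19.3  2.1] t 8.35
tray 273 [[ -1.9 -68.5  46.5]
 [131.9   9.   59.8]] rim z 53.65369712425881
```

The tray is hooked and moving at about 5 N. I'll keep dragging.

>>> {"name": "send_rows", "arguments": {
  "rows": [
    {"dx":0,"dy":-3,"dz":0,"roll":0,"jaw":1},
    {"dx":0,"dy":-4,"dz":0,"roll":0,"jaw":1},
    {"dx":0,"dy":-5,"dz":0,"roll":0,"jaw":1},
    {"dx":0,"dy":-6,"dz":0,"roll":0,"jaw":1},
    {"dx":0,"dy":-6,"dz":0,"roll":0,"jaw":1},
    {"dx":0,"dy":-6,"dz":0,"roll":0,"jaw":1},
    {"dx":0,"dy":-6,"dz":0,"roll":0,"jaw":1},
    {"dx":0,"dy":-6,"dz":0,"roll":0,"jaw":1},
    {"dx":0,"dy":-6,"dz":0,"roll":0,"jaw":1},
    {"dx":0,"dy":-6,"dz":0,"roll":0,"jaw":1},
    {"dx":0,"dy":-6,"dz":0,"roll":0,"jaw":1},
    {"dx":0,"dy":-6,"dz":0,"roll":0,"jaw":1}
  ]
}}

```text
time_s: 9.4
ee_pos: [0.6029, -0.0606, 0.0381]
eef_rot: [3.14, 0.001, 1.816]
force: [6.1, 1.2, -0.1]
grip_width: 0.0007
grip_force: 2.8
```

>>> {"name": "send_rows", "arguments": {
  "rows": [
    {"dx":0,"dy":-6,"dz":0,"roll":0,"jaw":1},
    {"dx":0,"dy":-6,"dz":0,"roll":0,"jaw":1},
    {"dx":0,"dy":-6,"dz":0,"roll":0,"jaw":1},
    {"dx":0,"dy":-6,"dz":0,"roll":0,"jaw":1},
    {"dx":0,"dy":-6,"dz":0,"roll":0,"jaw":1},
    {"dx":0,"dy":-6,"dz":0,"roll":0,"jaw":1},
    {"dx":0,"dy":-6,"dz":0,"roll":0,"jaw":1},
    {"dx":0,"dy":-6,"dz":0,"roll":0,"jaw":1},
    {"dx":0,"dy":-5,"dz":0,"roll":0,"jaw":1},
    {"dx":0,"dy":-4,"dz":0,"roll":0,"jaw":1},
    {"dx":0,"dy":-3,"dz":0,"roll":0,"jaw":1},
    {"dx":0,"dy":-2,"dz":0,"roll":0,"jaw":1}
  ]
}}

```text
time_s: 10.4
ee_pos: [0.5428, -0.0757, 0.0381]
eef_rot: [3.14, 0.001, 1.816]
force: [6.6, 1.4, 0.9]
grip_width: 0.0002
grip_force: 2.8
```

```bash
python3 -c "
from h import *
delta([.6857,-.0396,.036]); c,Q=look(); f=c['frame'][150:360,170:370,::-1]
cv2.imwrite('pics/crop3.png',cv2.resize(f,None,fx=2.8,fy=2.8))"
```

```text
yaw 104.03830259102398 ee [ 0.5428 -0.0757  0.0381] F [6.6 1.4 0.9] tool delta mm [  0.3 147.4   2.3] t 10.4
knob 64 [ -3.75526981 148.7517038   97.2263428 ]
tray 297 [[-130.   -68.5   46.3]
 [   3.9   11.7   59.9]] rim z 53.47267171114241
```

>>> {"name": "send_rows", "arguments": {
  "rows": [
    {"dx":0,"dy":-3,"dz":0,"roll":0,"jaw":1},
    {"dx":0,"dy":-3,"dz":0,"roll":0,"jaw":1},
    {"dx":0,"dy":-3,"dz":0,"roll":0,"jaw":1},
    {"dx":0,"dy":-3,"dz":0,"roll":0,"jaw":1},
    {"dx":0,"dy":-2,"dz":0,"roll":0,"jaw":1},
    {"dx":0,"dy":-2,"dz":0,"roll":0,"jaw":1},
    {"dx":0,"dy":-1,"dz":0,"roll":0,"jaw":1},
    {"dx":0,"dy":-1,"dz":0,"roll":0,"jaw":1}
  ]
}}

```text
time_s: 11.12
ee_pos: [0.5255, -0.08, 0.038]
eef_rot: [3.14, 0.001, 1.816]
force: [6.5, 2.1, 1.8]
grip_width: 0.0005
grip_force: 3.1
```

>>> {"name": "send_rows", "arguments": {
  "rows": [
    {"dx":0,"dy":-1,"dz":0,"roll":0,"jaw":1},
    {"dx":0,"dy":-1,"dz":0,"roll":0,"jaw":1},
    {"dx":0,"dy":-1,"dz":0,"roll":0,"jaw":1}
  ]
}}

```text
time_s: 11.37
ee_pos: [0.5227, -0.0807, 0.038]
eef_rot: [3.14, 0.001, 1.816]
force: [6.5, 1.6, 1.1]
grip_width: 0.0003
grip_force: 3.1
```

>>> {"name": "send_rows", "arguments": {
  "rows": [
    {"dx":0,"dy":-1,"dz":0,"roll":0,"jaw":1},
    {"dx":0,"dy":-0.5,"dz":0,"roll":0,"jaw":1},
    {"dx":0,"dy":0,"dz":0,"roll":0,"jaw":1}
  ]
}}

```text
time_s: 11.62
ee_pos: [0.5215, -0.0808, 0.0381]
eef_rot: [3.139, 0.001, 1.816]
force: [7.8, 3.3, -0.0]
grip_width: 0.0005
grip_force: 4.3
```

>>> {"name": "send_rows", "arguments": {
  "rows": [
    {"dx":0,"dy":-0.5,"dz":0,"roll":0,"jaw":1},
    {"dx":0,"dy":-0.5,"dz":0,"roll":0,"jaw":1},
    {"dx":0,"dy":0,"dz":0,"roll":0,"jaw":1}
  ]
}}

```text
time_s: 11.87
ee_pos: [0.5212, -0.0806, 0.0383]
eef_rot: [3.137, 0.0, 1.816]
force: [11.7, 7.9, -0.7]
grip_width: 0.0002
grip_force: 6.8
```

>>> {"name": "send_rows", "arguments": {
  "rows": [
    {"dx":0,"dy":-0.5,"dz":0,"roll":0,"jaw":1},
    {"dx":0,"dy":-0.5,"dz":0,"roll":0,"jaw":1},
    {"dx":0,"dy":0,"dz":0,"roll":0,"jaw":1}
  ]
}}

```text
time_s: 12.12
ee_pos: [0.5209, -0.0805, 0.0386]
eef_rot: [3.135, 0.0, 1.816]
force: [15.6, 10.9, 0.5]
grip_width: 0.0006
grip_force: 9.0
```

The force has risen, and the finger position puts the tray at about -85. It's at the front stop. I'll back off, lift, and look.

>>> {"name": "send_rows", "arguments": {
  "rows": [
    {"dx":0,"dy":4,"dz":0,"roll":0,"jaw":1},
    {"dx":0,"dy":6,"dz":0,"roll":0,"jaw":1},
    {"dx":0,"dy":0,"dz":0,"roll":0,"jaw":1},
    {"dx":0,"dy":0,"dz":-20,"roll":0,"jaw":1},
    {"dx":0,"dy":0,"dz":-30,"roll":0,"jaw":1},
    {"dx":0,"dy":0,"dz":-30,"roll":0,"jaw":1},
    {"dx":0,"dy":0,"dz":-30,"roll":0,"jaw":0.5},
    {"dx":0,"dy":20,"dz":0,"roll":0,"jaw":0.1},
    {"dx":0,"dy":20,"dz":0,"roll":0,"jaw":0.1},
    {"dx":0,"dy":20,"dz":0,"roll":0,"jaw":0.1},
    {"dx":0,"dy":0,"dz":0,"roll":0,"jaw":0.1}
  ]
}}

```text
time_s: 13.03
ee_pos: [0.5881, -0.064, 0.147]
eef_rot: [-3.141, -0.0, 1.816]
force: [-0.2, 0.7, -0.3]
grip_width: 0.0305
grip_force: 0.0
```

```bash
python3 -c "
from h import *
c,Q=look()
c=cam('wrist'); save(c,'w3.png'); P=cloud(c);hsv=cv2.cvtColor(c['frame'],cv2.COLOR_RGB2HSV).astype(int)
k=((hsv[...,0]<6)|(hsv[...,0]>173))&(hsv[...,1]>150)&(hsv[...,2]>90)&(P[...,2]>.066)&(P[...,2]<.085)
if k.sum(): print(k.sum(),P[k].mean(0),P[k].min(0),P[k].max(0))
delta([.4879,.0686,.0425])"
```

```text
tray 404 [[-150.7  -68.2   46.1]
 [ -16.2   39.7   59.8]] rim z 52.76674905256692
yaw 104.06764552166948 ee [ 0.586  -0.0645  0.1467] F [ 0.6 -0.5  0.2] tool delta mm [152.9 -62.6 104.4] t 13.1333
```

View pics/w3.png

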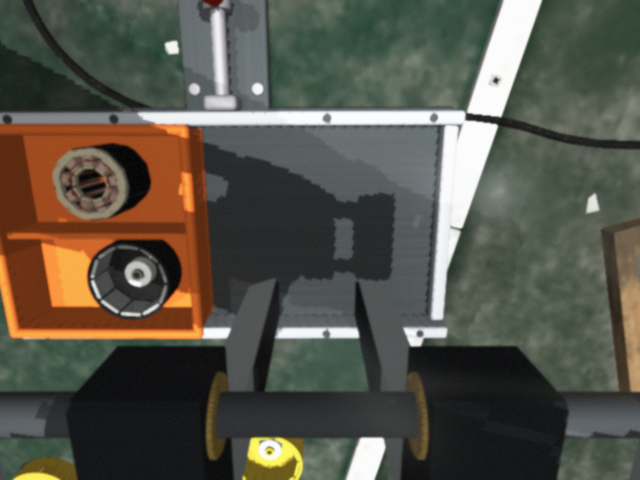

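The tray is at the front stop, with its far rim around -16 to -17 mm and the parts standing. The bolt, at (218,50), is still drawn back. Next I'll go back above the knob.

>>> {"name": "send_rows", "arguments": {
  "rows": [
    {"dx":19,"dy":-8,"dz":0,"roll":0,"jaw":0.1},
    {"dx":19,"dy":-8,"dz":0,"roll":0,"jaw":0.1},
    {"dx":19,"dy":-8,"dz":0,"roll":0,"jaw":0.1},
    {"dx":19,"dy":-8,"dz":0,"roll":0,"jaw":0.1},
    {"dx":19,"dy":-8,"dz":0,"roll":0,"jaw":0.1},
    {"dx":19,"dy":-8,"dz":0,"roll":0,"jaw":0.1},
    {"dx":19,"dy":-8,"dz":0,"roll":0,"jaw":0.1},
    {"dx":20,"dy":-6.5,"dz":0,"roll":0,"jaw":0.1},
    {"dx":0,"dy":0,"dz":0,"roll":0,"jaw":0.1},
    {"dx":0,"dy":0,"dz":0,"roll":0,"jaw":0.1}
  ]
}}

```text
time_s: 13.97
ee_pos: [0.4879, 0.0688, 0.1476]
eef_rot: [-3.142, 0.0, 1.817]
force: [0.6, -0.4, 0.3]
grip_width: 0.0423
grip_force: 0.0
```

```bash
python3 -c "
from h import *
c=cam('wrist'); P=cloud(c);hsv=cv2.cvtColor(c['frame'],cv2.COLOR_RGB2HSV).astype(int)
k=((hsv[...,0]<6)|(hsv[...,0]>173))&(hsv[...,1]>150)&(hsv[...,2]>90)&(P[...,2]>.066)&(P[...,2]<.085)
if k.sum(): print(k.sum(),P[k].mean(0),P[k].min(0),P[k].max(0))
delta([.4879,.0686,.0425])"
```

```text
651 [0.48724702 0.06856083 0.07597372] [0.47878955 0.05947736 0.0680814 ] [0.49609276 0.07639641 0.0783719 ]
yaw 104.06192441189623 ee [0.4884 0.0683 0.1476] F [1. 0. 0.] tool delta mm [  0.5  -0.4 105.1] t 14.0167
```

>>> {"name": "send_rows", "arguments": {
  "rows": [
    {"dx":0,"dy":0,"dz":25,"roll":0,"jaw":0.1},
    {"dx":0,"dy":0,"dz":25,"roll":0,"jaw":0.1},
    {"dx":0,"dy":0,"dz":25,"roll":0,"jaw":0.1},
    {"dx":0,"dy":0,"dz":20,"roll":0,"jaw":0.1},
    {"dx":0,"dy":0,"dz":10,"roll":0,"jaw":0.1},
    {"dx":0,"dy":0,"dz":0,"roll":0,"jaw":0.5},
    {"dx":0,"dy":0,"dz":0,"roll":0,"jaw":0.8},
    {"dx":0,"dy":0,"dz":0,"roll":0,"jaw":1},
    {"dx":0,"dy":0,"dz":0,"roll":0,"jaw":1},
    {"dx":0,"dy":0,"dz":0,"roll":0,"jaw":1},
    {"dx":0,"dy":0,"dz":0,"roll":0,"jaw":1}
  ]
}}

```text
time_s: 14.93
ee_pos: [0.4881, 0.0684, 0.0435]
eef_rot: [-3.14, 0.0, 1.816]
force: [-10.1, -4.4, 9.8]
grip_width: 0.0172
grip_force: 12.0
```

>>> {"name": "send_rows", "arguments": {
  "rows": [
    {"dx":-2,"dy":0,"dz":0,"roll":0,"jaw":1},
    {"dx":-4,"dy":0,"dz":0,"roll":0,"jaw":1},
    {"dx":-5,"dy":0,"dz":0,"roll":0,"jaw":1},
    {"dx":-5,"dy":0,"dz":0,"roll":0,"jaw":1},
    {"dx":-5,"dy":0,"dz":0,"roll":0,"jaw":1},
    {"dx":-5,"dy":0,"dz":0,"roll":0,"jaw":1},
    {"dx":-4,"dy":0,"dz":0,"roll":0,"jaw":1},
    {"dx":-2,"dy":0,"dz":0,"roll":0,"jaw":1},
    {"dx":0,"dy":0,"dz":0,"roll":0,"jaw":1}
  ]
}}

```text
time_s: 15.68
ee_pos: [0.496, 0.0371, 0.0435]
eef_rot: [-3.141, 0.0, 1.816]
force: [-10.0, -3.3, 8.6]
grip_width: 0.017
grip_force: 12.0
```

>>> {"name": "send_rows", "arguments": {
  "rows": [
    {"dx":-1,"dy":0,"dz":0,"roll":0,"jaw":1},
    {"dx":-0.5,"dy":0,"dz":0,"roll":0,"jaw":1},
    {"dx":0,"dy":0,"dz":0,"roll":0,"jaw":1}
  ]
}}

```text
time_s: 15.93
ee_pos: [0.4963, 0.036, 0.0435]
eef_rot: [-3.141, 0.0, 1.816]
force: [-9.4, -3.6, 8.0]
grip_width: 0.0173
grip_force: 12.0
```

>>> {"name": "send_rows", "arguments": {
  "rows": [
    {"dx":-0.5,"dy":0,"dz":0,"roll":0,"jaw":1},
    {"dx":-0.5,"dy":0,"dz":0,"roll":0,"jaw":1},
    {"dx":0,"dy":0,"dz":0,"roll":0,"jaw":1}
  ]
}}

```text
time_s: 16.18
ee_pos: [0.4965, 0.0351, 0.0435]
eef_rot: [-3.141, -0.0, 1.816]
force: [-8.8, -2.0, 9.0]
grip_width: 0.0174
grip_force: 12.0
```

>>> {"name": "send_rows", "arguments": {
  "rows": [
    {"dx":-0.5,"dy":0,"dz":0,"roll":0,"jaw":1},
    {"dx":-0.5,"dy":0,"dz":0,"roll":0,"jaw":1},
    {"dx":0,"dy":0,"dz":0,"roll":0,"jaw":1}
  ]
}}

```text
time_s: 16.43
ee_pos: [0.4968, 0.0341, 0.0435]
eef_rot: [-3.141, -0.0, 1.816]
force: [-9.2, -1.9, 8.6]
grip_width: 0.0171
grip_force: 12.0
```

>>> {"name": "send_rows", "arguments": {
  "rows": [
    {"dx":-0.5,"dy":0,"dz":0,"roll":0,"jaw":1},
    {"dx":-0.5,"dy":0,"dz":0,"roll":0,"jaw":1},
    {"dx":0,"dy":0,"dz":0,"roll":0,"jaw":1}
  ]
}}

```text
time_s: 16.68
ee_pos: [0.4969, 0.0336, 0.0435]
eef_rot: [-3.14, -0.001, 1.816]
force: [-9.6, 2.2, 9.5]
grip_width: 0.017
grip_force: 12.0
```

>>> {"name": "send_rows", "arguments": {
  "rows": [
    {"dx":-0.5,"dy":0,"dz":0,"roll":0,"jaw":1},
    {"dx":-0.5,"dy":0,"dz":0,"roll":0,"jaw":1},
    {"dx":0,"dy":0,"dz":0,"roll":0,"jaw":1}
  ],
  "force": 25
}}

```text
time_s: 16.93
ee_pos: [0.4969, 0.0334, 0.0435]
eef_rot: [-3.14, -0.002, 1.816]
force: [-12.1, 9.6, 11.2]
grip_width: 0.0164
grip_force: 25.0
```

>>> {"name": "send_rows", "arguments": {
  "rows": [
    {"dx":-0.5,"dy":0,"dz":0,"roll":0,"jaw":1},
    {"dx":-0.5,"dy":0,"dz":0,"roll":0,"jaw":1},
    {"dx":0,"dy":0,"dz":0,"roll":0,"jaw":1}
  ]
}}

```text
time_s: 17.18
ee_pos: [0.497, 0.0331, 0.0435]
eef_rot: [-3.14, -0.003, 1.816]
force: [-12.8, 15.8, 11.8]
grip_width: 0.0166
grip_force: 25.0
```

That's a hard stop, so the bolt is home. I'll release, lift clear, and check.

>>> {"name": "send_rows", "arguments": {
  "rows": [
    {"dx":0,"dy":0,"dz":0,"roll":0,"jaw":0.5},
    {"dx":0,"dy":0,"dz":0,"roll":0,"jaw":0.1},
    {"dx":0,"dy":0,"dz":0,"roll":0,"jaw":0.1},
    {"dx":0,"dy":0,"dz":0,"roll":0,"jaw":0.1},
    {"dx":0,"dy":0,"dz":-15,"roll":0,"jaw":0.1},
    {"dx":0,"dy":0,"dz":-30,"roll":0,"jaw":0.1},
    {"dx":0,"dy":0,"dz":-40,"roll":0,"jaw":0.1},
    {"dx":0,"dy":0,"dz":-40,"roll":0,"jaw":0.1},
    {"dx":0,"dy":0,"dz":-30,"roll":0,"jaw":0.1}
  ]
}}

```text
time_s: 17.93
ee_pos: [0.4984, 0.0312, 0.2009]
eef_rot: [3.139, 0.001, 1.816]
force: [0.0, 0.1, 0.4]
grip_width: 0.0423
grip_force: 0.0
```

>>> {"name": "send_rows", "arguments": {
  "rows": [
    {"dx":26,"dy":-9,"dz":0,"roll":0,"jaw":0.1},
    {"dx":26,"dy":-9,"dz":0,"roll":0,"jaw":0.1},
    {"dx":26,"dy":-9,"dz":0,"roll":0,"jaw":0.1},
    {"dx":26,"dy":-9,"dz":0,"roll":0,"jaw":0.1},
    {"dx":26,"dy":-9,"dz":0,"roll":0,"jaw":0.1},
    {"dx":26,"dy":-9,"dz":0,"roll":0,"jaw":0.1},
    {"dx":26,"dy":-9,"dz":0,"roll":0,"jaw":0.1},
    {"dx":26,"dy":-9,"dz":0,"roll":0,"jaw":0.1},
    {"dx":26,"dy":-9,"dz":0,"roll":0,"jaw":0.1},
    {"dx":26,"dy":-9,"dz":0,"roll":0,"jaw":0.1},
    {"dx":26,"dy":-9,"dz":0,"roll":0,"jaw":0.1},
    {"dx":0,"dy":0,"dz":0,"roll":0,"jaw":0.1}
  ]
}}

```text
time_s: 18.93
ee_pos: [0.3308, 0.2873, 0.1977]
eef_rot: [3.141, -0.001, 1.818]
force: [-0.2, -0.0, 0.3]
grip_width: 0.0421
grip_force: 0.0
```

```bash
python3 -c "
from h import *
c,Q=look(); f=c['frame'][140:370,165:485,::-1]
cv2.imwrite('pics/fin.png',cv2.resize(f,None,fx=2.4,fy=2.4)); delta([.5,0,.2])"
```

```text
knob 68 [ -0.19288609 116.0713644   74.81423008]
tray 810 [[-150.8  -68.4   46.6]
 [ -15.9   74.6   60.7]] rim z 54.144188471836245
yaw 104.20785104891469 ee [0.3318 0.286  0.1976] F [-0.  -0.6  0.8] tool delta mm [-318.5   92.9   -2.4] t 18.9833
```

View pics/fin.png

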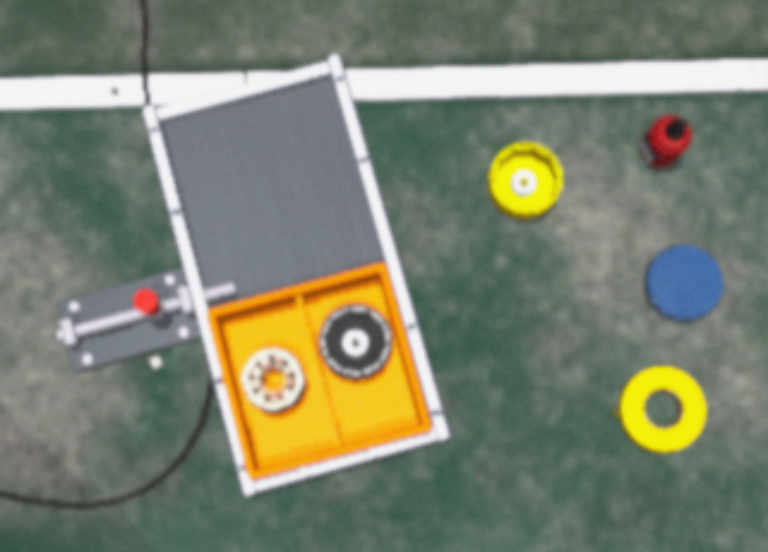

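The final view shows the tray against the front stop at (340,455), with the bolt tip in the track behind it at (225,290). The parts are standing in the tray and the other things are undisturbed.

```bash
python3 -c "
from station import *
print(hand_in())"
```

```text
the job is handed in; nothing more can be done
None
```

The job is done and handed in: the tray is against the front stop with the motor parts standing in it, the bolt is pushed fully home behind it, and the glue bottle, tape roll and tin were left alone (about 19 s of the 64 s used).

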